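Close the dust filter box in the hobby workshop

ROBOT

A 6-joint arm with a two-finger parallel gripper is mounted at the origin on the work surface. World frame = base frame: x ahead of the robot, y to its left, z up, the work surface at z = 0. Lengths are in m, angles in rad, forces in N, time in s.
With the tool pointing down it reaches from about 0.375 to 0.9 m from the base axis. Payload 3.1 kg.
Tool frame: the origin (TCP) lies between the finger pads; the fingertips stand 14 mm ahead of it and the grasp point (between the pads) lies 5 mm behind it (robot.finger_overhang is the distance from the TCP to the fingertips, in m); z points along the fingers, y is the line along which they close (so a half turn about z gives the same grasp; the last joint's range is limited). The gripper opens to 87 mm and grips with 3 to 60 N. Pads are 19 mm wide; open, the fingers measure 117 mm over their backs; the gripper's body (75 mm by 190 mm) begins 51 mm behind the grasp point.
Start: joints at [1.03, 0.527, 1.433, -0, 1.181, -0.178], TCP at [0.221, 0.585, 0.237] pointing down, gripper open.
Joint ranges: [-3.08, 3.08], [-0.75, 2.2], [0.22, 2.44], [-1.43, 4.57], [0, 2.65], [-2.85, 2.85]. Speed limits (rad/s): [2.79, 2.79, 3.14, 3.14, 3.14, 3.14].

INTERFACE

Orientations are given as a unit quaternion [x, y, z, w].
In Python, from rig import monitor, cams, workorder, robot gives the robot as it stands.
- The arm moves only by the tool send_rows, never from a script. Its argument "moves" is one flat list of numbers, 7 for each row, row after row: the opening, from 0 (shut) to 1 (fully open), then the shift along the world's x, y, z in cm, then the turn, a rotation vector about the world's x, y, z in rad. A call has 1 to 5 rows; each row is the pose to reach, as a shift and turn from the pose commanded when the call began; what a row does not reach only later rows make up. A row lasts 1/12 s, in which the tool goes at most 41.7 mm and 7.16 degrees, less where a joint would pass 70% of its speed; a pose out of reach is approached as far as the arm can. A call with a gripper value outside its range is refused whole. The fingers move at their own pace and stop on an object; "grip_force" is the grip in N (left out, the last holds). Time passes only in rows, so rows that repeat a pose let the fingers close. It gives the time, the measured TCP pose, the force, the opening and the grip force at its end, in the units of the state.
- monitor.get_obs(): the state, without advancing time (a new reading comes with each control period).
- cams.camera(name): name is "side" or "top"; returns a dict with "pixels" (420x560x3 uint8, blue, green, red), "range_z" (420x560 float32, m along the optical axis (not along the pixel's ray), 0 where there is no reading), "fovy" (degrees; the focal length in pixels is half the picture's height over the tangent of half this angle, whatever the lens; pixels are square), "cx", "cy" (the principal point, pixels), "dist_coeffs" ([k1, k2, p1, p2, k3] as OpenCV has them; the pictures are not rectified), "rvec" (rotation vector, rad) and "tvec" (3), from world to camera coordinates, as OpenCV has them. Camera axes: x right, y down, z forward; pixel columns grow to the right and rows downward; lengths in m; the calibration is good to about 2 mm. A picture is of the moment at which its call begins.
- workorder.hand_in(): hands the job in; it is judged then, once.
The state is a dict: "time": time; "q": joint angles; "joint_velocities": joint speeds; "joint_torque": joint torques, N m; "position": TCP position; "tool_rot": TCP orientation; "ft_force": force on the tool from outside, world axes, zero at the start; "moment": the same for the moment, N m; "grip_width": finger opening in m; "grip_force": force on a finger pad.
Only numpy, scipy, OpenCV 4.12 (cv2) and the standard library are available. Lean on these libraries where they do the work, as an engineer would, in place of code of your own. Each camera call takes 0.05 s, during which the arm holds its last target. There are 200 camera calls.

TASK

Close the green dust filter box on the bench with the grey cover that has a tongue on one edge: hook the tongue into the slot under the box's raised lip with the cover tilted, then swing the other edge down until the cover lies flat and fully home inside the low rim, and let go. Leave the plain cover without a tongue where it lies.

Things in the scene. Friction and masses are not known exactly. Their poses are not given: they have to be found in the camera images.
- case: Green filter box, fixed, 176 (x) x 140 (y) x 83 mm high, open top, white filter inside, black spigot on the +x end to x=128. Origin: centre of underside; z up; -x is the end with the raised lip, roughly facing the robot. Seat: level ledge at z=60. Rim: top z=70, inner faces x=78, y=-62 and 62. Seated, the cover's origin is at x=6 to 18, y=-12 to 12, z=60, x axes aligned (all mm, box frame)
- cover: Right cover, loose, flat on the bench left or right of the box: grey plate 120 (x) x 100 (y) x 6 mm, with a tongue 22 mm long, 56 wide, 5 thick amid its -x edge, level with the underside; 0.16 kg. Origin: centre of the plate's underside (tongue not counted), z up, -x to the tongue, roughly towards the robot. Grip rib on top over the origin: 14 mm thick (x), 50 long (y), from z=6 to 36 mm
- tongue (a point): End of the cover's tongue, at x=-82, y=0, z=2.5 mm in the cover's frame, same axes. Its slot, in the box's frame (mm): under the lip, open towards +x; lip edge x=-54, back x=-78, y=-40 to 40 between solid cheeks, z=60 to 78; lip's top z=83. Held level, the cover does not fit between lip and rim: the tongue enters with the cover's +x edge raised by 10 to 20 degrees
- plain_cover: Wrong cover, loose on the bench on the other side of the box, to be left alone: grey plate 110 x 110 x 6 mm without any tongue, same grip rib on top. Origin: centre of its underside, z up

How it is judged:
By the outcome, as a careful person would: the job done as asked, in the order asked, and still so for the second after the job is handed in, with the robot touching nothing.
It also fails if it takes over 40 s, if anything falls off the work surface, if the arm or the gripper's body presses on something with over 40 N, if the wrist force passes 120 N, or if a joint passes its speed limit or range.

## Working session

There is one attempt and no reset: what is moved stays moved. The work goes in short steps, Python scripts to look and compute and a tool call to move; the robot and the scene stay as the last step left them, time stands still between calls to the robot, and variables do not carry over. Pictures are saved under pics/ and viewed, at most 10 in all, crops included, and the job is handed in when it is done.

Besides the shell and the picture viewer there is one more tool, called after "Request:" as name(argument=value, ...), one argument or row to a line, values as JSON. send_rows: Moves the arm, as the interface text tells. Its arguments: {"type":"object","properties":{"moves":{"type":"array","items":{"type":"number"}},"grip_force":{"type":"number"}},"required":["moves"]}

```bash
mkdir -p pics; cat > h.py <<'E'
import numpy as np, cv2
from rig import monitor, cams, workorder, robot
def K(c):
    h=c["pixels"].shape[0]; f=h/2/np.tan(np.radians(c["fovy"])/2)
    return np.array([[f,0,c["cx"]],[0,f,c["cy"]],[0,0,1]])
def ext(c):
    return cv2.Rodrigues(np.array(c["rvec"],float))[0],np.array(c["tvec"],float).ravel()
def rays(c,px):
    u=cv2.undistortPoints(np.array(px,float).reshape(-1,1,2),K(c),np.array(c["dist_coeffs"],float)).reshape(-1,2)
    R,t=ext(c); return -R.T@t, np.c_[u,np.ones(len(u))]@R
def onplane(c,px,z):
    o,d=rays(c,px); return o+d*((z-o[2])/d[:,2])[:,None]
def cloud(c):
    h,w=c["range_z"].shape; g=np.stack(np.meshgrid(np.arange(w),np.arange(h)),-1).reshape(-1,2)
    o,d=rays(c,g); return (o+d*c["range_z"].reshape(-1,1)).reshape(h,w,3)
E
python3 - <<'E'
from h import *
s=monitor.get_obs(); print({k:np.round(v,3) for k,v in s.items()})
im=[]
for n in("top","side"):
    c=cams.camera(n); cv2.imwrite(f"pics/{n}0.png",c["pixels"]); R,t=ext(c); print(n,-R.T@t,c["fovy"],c["dist_coeffs"])
    np.savez(n+"0.npz",**{k:np.array(v) for k,v in c.items()})
    print((c["range_z"]>0).mean())
E
```

```text
{'time': np.float64(0.0), 'q': array([ 1.03 ,  0.528,  1.434,  0.   ,  1.181, -0.178]), 'joint_velocities': array([-0.001,  0.   ,  0.002,  0.001, -0.   , -0.002]), 'joint_torque': array([ -0.   , -44.004, -17.66 ,   0.063,   0.058,  -0.   ]), 'position': array([0.221, 0.584, 0.236]), 'tool_rot': array([ 0.18 ,  0.984, -0.001, -0.   ]), 'ft_force': array([ 0.134, -0.043,  0.185]), 'moment': array([ 0.001, -0.027, -0.016]), 'grip_force': np.float64(0.0), 'grip_width': np.float64(0.087)}
top [ 0.40262842 -0.01503885  1.01730641] 49.47337193840364 [0.00584633 0.         0.         0.         0.        ]
0.9960289115646258
side [ 0.18360857 -0.76668238  0.71976603] 44.592853358542115 [-0.10082568  0.          0.          0.          0.        ]
0.9959141156462585
```

View pics/top0.png

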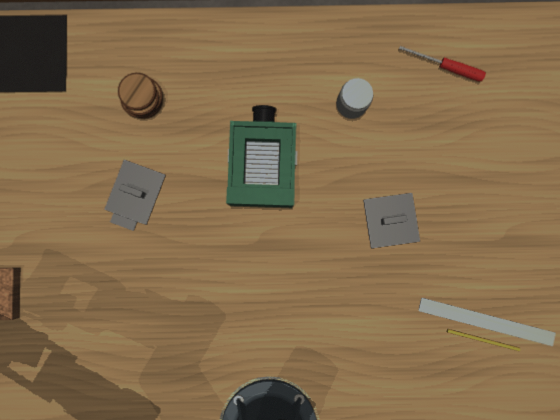

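View pics/side0.png

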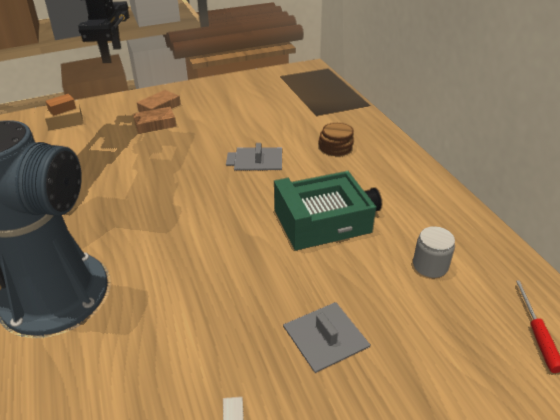

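The top view shows the box at about (262,165) with its lip edge at the bottom. The tongued cover is on the left at (135,192) with its tongue at (125,220) and rib at (132,191), and the plain cover is on the right at (392,220). The side view shows the tongued cover at (257,158), its rib at (258,152), and the box at (322,208).

```bash
cat > m.py <<'E'
from h import *
def load(n): return {k:v for k,v in np.load(n+"0.npz").items()}
T,S=load("top"),load("side")
def blob(c,lo,hi,seed):
    hsv=cv2.cvtColor(c["pixels"],cv2.COLOR_BGR2HSV); m=cv2.inRange(hsv,lo,hi)
    m=cv2.morphologyEx(m,cv2.MORPH_OPEN,np.ones((2,2)))
    n,l=cv2.connectedComponents(m); return (l==l[seed[1],seed[0]]).astype(np.uint8), hsv
for nm,c,seed in(("top",T,(150,195)),("side",S,(275,158))):
    print(nm,cv2.cvtColor(c["pixels"],cv2.COLOR_BGR2HSV)[seed[1],seed[0]])
    m,_=blob(c,(0,0,40),(180,60,255),seed); print("cover area",m.sum())
    P=cloud(c)
    q=P[m>0]; print("z hist",np.percentile(q[:,2],[5,25,50,75,95,99]).round(4))
    k=max(cv2.findContours(m,0,2)[0],key=cv2.contourArea)
    a=cv2.approxPolyDP(k,3,True).reshape(-1,2); print(np.c_[a,onplane(c,a,.006).round(4)])
    top=q[q[:,2]>.025]; print("rib",len(top),top.mean(0).round(4),top[:,2].max().round(4))
    (cx,cy),sz,an=cv2.minAreaRect(top[top[:,2]>.03][:,:2].astype(np.float32)*1000); print((cx,cy),sz,an)
    g=cv2.inRange(cv2.cvtColor(c["pixels"],cv2.COLOR_BGR2HSV),(55,60,20),(95,255,255))
    k=max(cv2.findContours(g,0,2)[0],key=cv2.contourArea); a=cv2.approxPolyDP(k,4,True).reshape(-1,2)
    print("box outline",np.c_[a,onplane(c,a,.07).round(4)[:,:2],onplane(c,a,.083).round(4)[:,:2]])
    gm=np.zeros_like(g); cv2.drawContours(gm,[k],-1,1,-1); q=P[gm>0]
    for lo,hi in((.076,.09),(.064,.074),(.05,.063)):
        r=q[(q[:,2]>lo)&(q[:,2]<hi)]; print(lo,len(r),np.median(r[:,2]).round(4),cv2.minAreaRect(r[:,:2].astype(np.float32)*1000))
E
python3 m.py
python3 - <<'E'
import cv2
a=cv2.imread("pics/top0.png")
b=cv2.resize(a[110:240,90:310],None,fx=3.6,fy=3.6,interpolation=cv2.INTER_CUBIC); cv2.imwrite("pics/crop.png",b)
E
```

```text
top [ 21  16 111]
cover area 2626
z hist [0.0025 0.0047 0.0061 0.0075 0.0343 0.0381]
[[1.250e+02 1.610e+02 5.876e-01 3.112e-01 6.000e-03]
 [1.060e+02 2.100e+02 4.784e-01 3.529e-01 6.000e-03]
 [1.150e+02 2.140e+02 4.692e-01 3.329e-01 6.000e-03]
 [1.120e+02 2.230e+02 4.493e-01 3.394e-01 6.000e-03]
 [1.340e+02 2.300e+02 4.329e-01 2.906e-01 6.000e-03]
 [1.380e+02 2.220e+02 4.505e-01 2.818e-01 6.000e-03]
 [1.470e+02 2.240e+02 4.457e-01 2.619e-01 6.000e-03]
 [1.650e+02 1.750e+02 5.545e-01 2.218e-01 6.000e-03]]
rib 162 [0.5128 0.2746 0.0781] 1.0173
(464.18072509765625, 148.6177520751953) (349.68817138671875, 13.859683990478516) 68.9600601196289
box outline [[ 2.310e+02  1.210e+02  6.574e-01  6.740e-02  6.539e-01  6.630e-02]
 [ 2.270e+02  2.020e+02  4.860e-01  7.770e-02  4.848e-01  7.640e-02]
 [ 2.910e+02  2.060e+02  4.753e-01 -5.560e-02  4.743e-01 -5.500e-02]
 [ 2.950e+02  1.230e+02  6.507e-01 -6.760e-02  6.473e-01 -6.680e-02]]
0.076 1117 0.0835 ((496.5441589355469, 8.417205810546875), (136.71749877929688, 34.402774810791016), 87.0555191040039)
0.064 816 0.0701 ((567.0646362304688, 4.971771
[... 1145 characters left out ...]
 [ 2.750e+02  1.810e+02  4.919e-01  9.290e-02  4.857e-01  7.570e-02]
 [ 2.760e+02  2.120e+02  4.562e-01 -9.000e-03  4.508e-01 -2.420e-02]
 [ 2.950e+02  2.490e+02  4.508e-01 -1.242e-01  4.455e-01 -1.371e-01]
 [ 3.710e+02  2.310e+02  6.066e-01 -1.309e-01  5.981e-01 -1.436e-01]
 [ 3.760e+02  2.060e+02  6.539e-01 -6.570e-02  6.445e-01 -7.970e-02]]
0.076 754 0.0826 ((497.4501647949219, 9.109756469726562), (141.90798950195312, 36.14649963378906), 86.68353271484375)
0.064 813 0.069 ((568.5973510742188, 5.1593475341796875), (141.8832550048828, 179.06668090820312), 87.41020202636719)
0.05 1592 0.0593 ((574.4576416015625, 3.6212310791015625), (140.2971954345703, 190.30018615722656), 87.51783752441406)
```

View pics/crop.png

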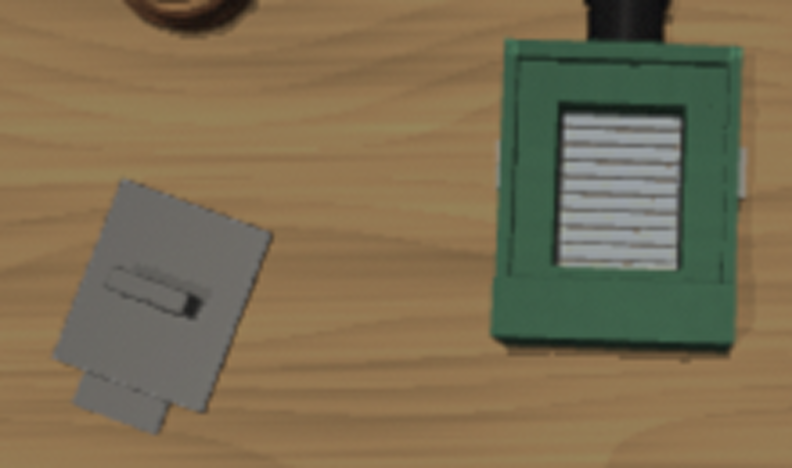

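Request:
send_rows(
  moves=[0.6,29.6,-30,-6,0,0,-1.576,0.6,29.6,-30,-6,0,0,-1.576,0.6,29.6,-30,-6,0,0,-1.576,0.6,29.6,-30,-6,0,0,-1.576,0.6,29.6,-30,-6,0,0,-1.576],
  grip_force=30,
)

```text
time: 0.52
position: [0.3666, 0.4362, 0.2066]
tool_rot: [0.476, 0.879, -0.0, -0.0]
ft_force: [0.3, 0.3, -0.1]
grip_width: 0.0615
grip_force: 0.0
```

```bash
cat > r.py <<'E'
from h import *
from scipy.spatial.transform import Rotation as R
CX,CYAW=np.array([.517,.285]),-21.
BX,BYAW=np.array([.5675,.005]),-3.
def Rt(yaw,tilt): # tool with closing axis y along plate x, z down; tilt raises +x edge
    c=R.from_euler('zy',[yaw,-tilt],degrees=True).as_matrix()
    return R.from_matrix(np.c_[-c[:,1]*-1*-1,c[:,0],-c[:,2]] if np.linalg.det(np.c_[-c[:,1],c[:,0],-c[:,2]])>0 else np.c_[c[:,1],c[:,0],-c[:,2]])
def todo(p,Rg,s=None):
    s=s or monitor.get_obs()
    print("shift cm",((np.array(p)-s["position"])*100).round(2),"turn",(Rg*R.from_quat(s["tool_rot"]).inv()).as_rotvec().round(3),"t",s["time"],"w",round(float(s["grip_width"]),4),"F",np.round(s["ft_force"],1))
E
python3 - <<'E'
from r import *
todo([*CX,.15],Rt(CYAW,0))
pts=[]
for n,b in(("top",(110,165,175,210)),("side",(240,285,140,170))):
    c={k:v for k,v in np.load(n+"0.npz").items()}; P=cloud(c)[b[2]:b[3],b[0]:b[1]].reshape(-1,3)
    if n=="side": P=cloud(c)[b[2]:b[3],b[0]:b[1]].reshape(-1,3)
    q=P[(P[:,2]>.03)&(P[:,2]<.045)]
    print(n,len(q),q.mean(0).round(4),np.percentile(q[:,2],[10,50,90]),cv2.minAreaRect(q[:,:2].astype(np.float32)*1000))
E
```

```text
shift cm [ 15.04 -15.12  -5.66] turn [ 0.    -0.001 -0.945] t 0.5167 w 0.0615 F [ 0.3  0.3 -0.1]
top 150 [0.518  0.2884 0.0359] [0.03367403 0.03590407 0.03847563] ((518.1297607421875, 288.8674011230469), (49.15228271484375, 13.859683990478516), 68.9600601196289)
side 64 [0.5169 0.2872 0.0354] [0.03304628 0.03541041 0.03731326] ((517.5552978515625, 290.777099609375), (50.091854095458984, 12.800575256347656), 70.74549102783203)
```

Request:
send_rows(
  moves=[0.6,15.1,-15,-6,0,0,-0.935,0.6,15.1,-15,-6,0,0,-0.935,0.6,15.1,-15,-6,0,0,-0.935,0.6,15.1,-15,-6,0,0,-0.935,0.6,15.1,-15,-6,0,0,-0.935],
)

```text
time: 0.93
position: [0.5091, 0.2947, 0.1498]
tool_rot: [0.724, 0.69, -0.0, -0.0]
ft_force: [-0.7, 0.9, 0.2]
grip_width: 0.0522
grip_force: 0.0
```

Request:
send_rows(
  moves=[0.6,0,0,-2,0,0,-0.31,0.6,0,0,-2,0,0,-0.31,0.6,0,0,-2,0,0,-0.31,0.6,0,0,-2,0,0,-0.31,0.6,0,0,-2,0,0,-0.31],
)

```text
time: 1.35
position: [0.5082, 0.2962, 0.1303]
tool_rot: [0.819, 0.573, -0.0, -0.0]
ft_force: [0.2, 0.5, 0.2]
grip_width: 0.0526
grip_force: 0.0
```

```bash
python3 -c "
from r import *
todo([.5175,.2875,.026],Rt(-20.5,0)); print(monitor.get_obs()['q'].round(2))"
```

```text
shift cm [  0.93  -0.87 -10.43] turn [ 0.    -0.001 -0.008] t 1.35 w 0.0526 F [0.2 0.5 0.2]
[ 0.34  0.62  1.62 -0.    0.91  0.69]
```

Request:
send_rows(
  moves=[0.6,0.93,-0.87,-3,0,0,-0.008,0.6,0.93,-0.87,-6,0,0,-0.008,0.6,0.93,-0.87,-8,0,0,-0.008,0.6,0.93,-0.87,-9.6,0,0,-0.008,0.6,0.93,-0.87,-10.6,0,0,-0.008],
)

```text
time: 1.77
position: [0.5165, 0.2876, 0.0229]
tool_rot: [0.821, 0.57, -0.001, -0.0]
ft_force: [-0.3, -0.9, 0.2]
grip_width: 0.0524
grip_force: 0.0
```

```bash
python3 -c "
from r import *
todo([.5175,.2875,.024],Rt(-20.5,0))"
```

```text
shift cm [ 0.1  -0.01  0.11] turn [ 0.001 -0.002 -0.001] t 1.7667 w 0.0524 F [-0.3 -0.9  0.2]
```

Request:
send_rows(
  moves=[0,0,0,0,0,0,0,0,0,0,0,0,0,0,0,0,0,0,0,0,0,0,0,0,0,0,0,0,0,0,0,0,0,0,0],
  grip_force=40,
)

```text
time: 2.18
position: [0.5184, 0.288, 0.0259]
tool_rot: [0.822, 0.57, 0.001, 0.0]
ft_force: [-0.3, -0.2, -0.5]
grip_width: 0.0269
grip_force: 0.0
```

Request:
send_rows(
  moves=[0,0,0,0,0,0,0,0,0,0,0,0,0,0,0,0,0,0,0,0,0],
)

```text
time: 2.43
position: [0.5177, 0.2879, 0.0253]
tool_rot: [0.822, 0.569, 0.0, 0.0]
ft_force: [-1.3, -0.8, 3.4]
grip_width: 0.0134
grip_force: 40.0
```

Request:
send_rows(
  moves=[0,0,0,3,0,0,0,0,0,0,7,0,0,0,0,0,0,11,0,0,0,0,0,0,15,0,0,0,0,0,0,17,0,0,0],
)

```text
time: 2.85
position: [0.5194, 0.2883, 0.1993]
tool_rot: [0.822, 0.57, 0.003, 0.001]
ft_force: [0.7, 1.2, -2.6]
grip_width: 0.0137
grip_force: 40.0
```

```bash
cat >> r.py <<'E'
H=.0253; DX=DY=0.  # TCP in the cover frame
def tcp(tx,tz,th,ty=0):
    a=np.radians(th); c,s=np.cos(a),np.sin(a); l,h=82+DX*1e3,H*1e3
    v=np.array([tx+l*c-h*s, ty+DY*1e3])/1000; z=(tz+l*s+h*c)/1000
    y=np.radians(BYAW); return [BX[0]+v[0]*np.cos(y)-v[1]*np.sin(y), BX[1]+v[0]*np.sin(y)+v[1]*np.cos(y), z]
E
python3 -c "
from r import *
p=tcp(-44,110,15);print(np.round(p,4));todo(p,Rt(BYAW,15))"
```

```text
[0.5961 0.0035 0.1557]
shift cm [  7.68 -28.48  -4.36] turn [-0.043 -0.254  0.304] t 2.85 w 0.0137 F [ 0.7  1.2 -2.6]
```

Request:
send_rows(
  moves=[0,1.0,-3.6,0.5,-0.005,-0.03,0.04,0,2.0,-7.4,0.5,-0.01,-0.07,0.08,0,3.0,-11.2,0.5,-0.018,-0.11,0.13,0,4.0,-15,0.5,-0.025,-0.15,0.18,0,5.0,-18.6,0.5,-0.03,-0.18,0.22],
)

```text
time: 3.27
position: [0.5665, 0.1001, 0.1993]
tool_rot: [0.75, 0.655, 0.065, 0.064]
ft_force: [0.8, 0.7, -2.1]
grip_width: 0.0136
grip_force: 40.0
```

```bash
python3 -c "
from r import *
todo(tcp(-44,110,15),Rt(BYAW,15))"
```

```text
shift cm [ 2.96 -9.66 -4.36] turn [-0.008 -0.08   0.082] t 3.2667 w 0.0136 F [ 0.8  0.7 -2.1]
```

Request:
send_rows(
  moves=[0,1,-3.2,0,-0.003,-0.03,0.03,0,2,-6.4,-1.5,-0.006,-0.055,0.055,0,2.96,-9.4,-3,-0.008,-0.08,0.082,0,2.96,-9.66,-4.36,-0.008,-0.08,0.082,0,2.96,-9.66,-4.36,-0.008,-0.08,0.082],
)

```text
time: 3.68
position: [0.5948, 0.003, 0.1528]
tool_rot: [0.722, 0.68, 0.093, 0.087]
ft_force: [-1.0, 0.5, -2.9]
grip_width: 0.0135
grip_force: 40.0
```

Request:
send_rows(
  moves=[0,0,0,0,0,0,0,0,0,0,0,0,0,0],
)

```text
time: 3.85
position: [0.5969, 0.0059, 0.1562]
tool_rot: [0.72, 0.682, 0.095, 0.089]
ft_force: [0.9, 0.2, -2.0]
grip_width: 0.0135
grip_force: 40.0
```

```bash
python3 - <<'E'
from r import *
todo(tcp(-44,110,15),Rt(BYAW,15))
ims=[]
for n in("side","top"):
    c=cams.camera(n); np.savez(n+"1.npz",**{k:np.array(v) for k,v in c.items()})
    # predicted points: tongue end corners, plate corners (underside)
    s=monitor.get_obs(); M=R.from_quat(s["tool_rot"]).as_matrix(); C=np.c_[M[:,1],M[:,0],-M[:,2]]
    if np.linalg.det(C)<0: C[:,1]*=-1
    o=s["position"]-C@[0,0,H]
    L=np.array([[-82,-28,5],[-82,28,5],[-60,50,6],[60,50,6],[60,-50,6],[-60,-50,6]])/1e3
    px=cv2.projectPoints(L@C.T+o,np.array(c["rvec"],float),np.array(c["tvec"],float),K(c),np.array(c["dist_coeffs"],float))[0].reshape(-1,2)
    f=3; (x0,y0)=(px.mean(0)-[120,90]).clip(0).astype(int)
    im=cv2.resize(c["pixels"][y0:y0+190,x0:x0+250],None,fx=f,fy=f,interpolation=cv2.INTER_CUBIC)
    for p in px: cv2.circle(im,tuple(((p-[x0,y0]+.5)*f).astype(int)),3,(0,0,255),1)
    cv2.imwrite(f"pics/{n}1.png",im); print(n,x0,y0,px.round(0).tolist())
E
```

```text
shift cm [-0.08 -0.24 -0.06] turn [-0.002 -0.     0.002] t 3.85 w 0.0135 F [ 0.9  0.2 -2. ]
side 207 80 [[308.0, 189.0], [299.0, 174.0], [305.0, 163.0], [356.0, 142.0], [377.0, 167.0], [322.0, 191.0]]
top 139 62 [[272.0, 181.0], [244.0, 180.0], [233.0, 169.0], [234.0, 106.0], [286.0, 108.0], [284.0, 170.0]]
```

View pics/side1.png

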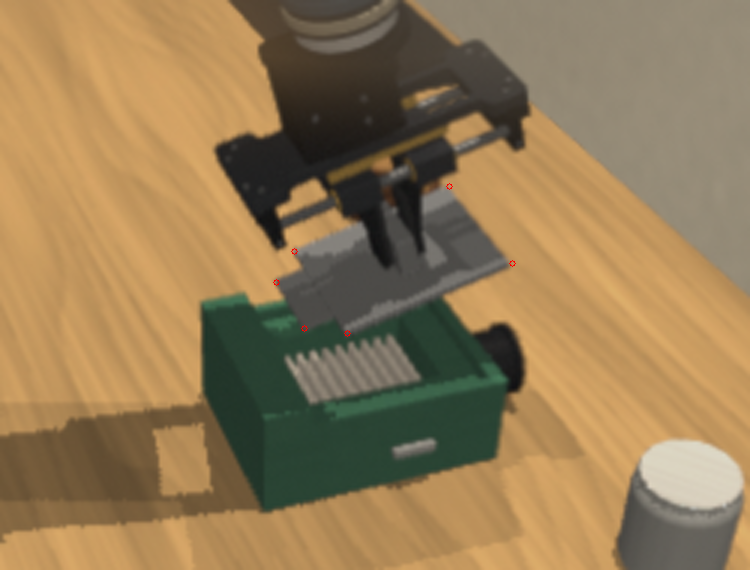

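View pics/top1.png

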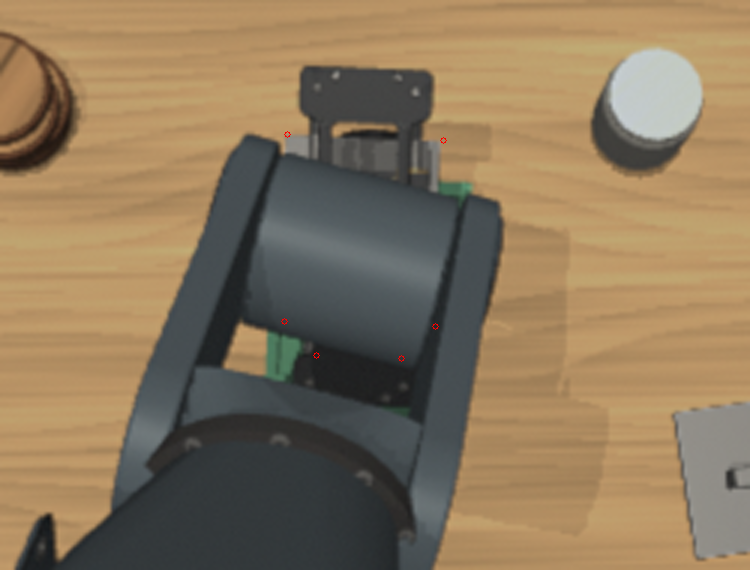

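The side view shows the tilted cover held above the open box. The predicted tongue corners at (276,282) and (305,328) in the crop, and the plate corners, fall on the real ones within about 2 px. In the top view the arm hides the box, but the +x corners at (287,134) and (443,140) also fit. The grasp is true, so I lower the cover now.

Request:
send_rows(
  moves=[0,-0.05,-0.1,-1.2,0,0,0,0,-0.05,-0.1,-2.4,0,0,0,0,-0.05,-0.1,-3.4,0,0,0,0,-0.05,-0.1,-4.2,0,0,0,0,-0.05,-0.1,-4.5,0,0,0],
)

```text
time: 4.37
position: [0.5962, 0.0049, 0.1101]
tool_rot: [0.72, 0.682, 0.095, 0.089]
ft_force: [0.0, 0.6, -2.3]
grip_width: 0.0137
grip_force: 40.0
```

Request:
send_rows(
  moves=[0,0,0,0,0,0,0,0,0,0,0,0,0,0,0,0,0,0,0,0,0],
)

```text
time: 4.62
position: [0.5972, 0.0041, 0.1116]
tool_rot: [0.72, 0.681, 0.095, 0.09]
ft_force: [0.1, 0.3, -2.2]
grip_width: 0.0137
grip_force: 40.0
```

```bash
python3 -c "
from r import *
todo(tcp(-44,65,15),Rt(BYAW,15));todo(tcp(-70,64,15),Rt(BYAW,15))"
```

```text
shift cm [-0.11 -0.06 -0.09] turn [-0.001  0.002  0.003] t 4.6167 w 0.0137 F [ 0.1  0.3 -2.2]
shift cm [-2.71  0.08 -0.19] turn [-0.001  0.002  0.003] t 4.6167 w 0.0137 F [ 0.1  0.3 -2.2]
```

Request:
send_rows(
  moves=[0,-0.5,0.01,-0.1,0,0,0,0,-1.1,0.02,-0.2,0,0,0,0,-1.7,0.05,-0.2,0,0,0,0,-2.3,0.07,-0.2,0,0,0,0,-2.7,0.08,-0.2,0,0,0],
)

```text
time: 5.03
position: [0.5682, 0.0051, 0.109]
tool_rot: [0.72, 0.681, 0.095, 0.089]
ft_force: [-0.0, 1.1, -1.7]
grip_width: 0.0135
grip_force: 40.0
```

Request:
send_rows(
  moves=[0,0,0,0,0,0,0,0,0,0,0,0,0,0,0,0,0,0,0,0,0],
)

```text
time: 5.28
position: [0.5702, 0.0047, 0.1093]
tool_rot: [0.72, 0.681, 0.095, 0.09]
ft_force: [-0.1, -0.2, -1.9]
grip_width: 0.0136
grip_force: 40.0
```

```bash
python3 - <<'E'
from r import *
todo(tcp(-70,64,15),Rt(BYAW,15))
s=None
for th,z in((12,62.5),(9,61.5),(6,61),(3,60.8),(0,60.5)): todo(tcp(-70.5,z,th),Rt(BYAW,th),s)
c=cams.camera("side"); cv2.imwrite("pics/side2.png",cv2.resize(c["pixels"][110:270,230:430],None,fx=3.5,fy=3.5,interpolation=cv2.INTER_CUBIC))
E
```

```text
shift cm [-0.    0.01  0.04] turn [-0.001  0.001  0.003] t 5.2833 w 0.0136 F [-0.1 -0.2 -1.9]
shift cm [ 0.18  0.   -0.5 ] turn [-0.001  0.054  0.003] t 5.2833 w 0.0136 F [-0.1 -0.2 -1.9]
shift cm [ 0.38 -0.01 -1.  ] turn [-0.001  0.106  0.003] t 5.2833 w 0.0136 F [-0.1 -0.2 -1.9]
shift cm [ 0.57 -0.02 -1.45] turn [-0.001  0.159  0.003] t 5.2833 w 0.0136 F [-0.1 -0.2 -1.9]
shift cm [ 0.74 -0.03 -1.89] turn [-0.001  0.211  0.003] t 5.2833 w 0.0136 F [-0.1 -0.2 -1.9]
shift cm [ 0.88 -0.03 -2.35] turn [-0.001  0.263  0.003] t 5.2833 w 0.0136 F [-0.1 -0.2 -1.9]
```

View pics/side2.png

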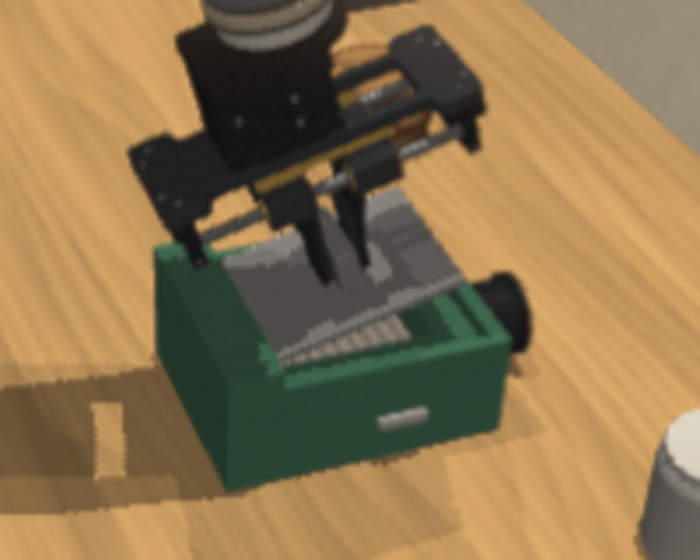

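The side view shows the tongue fully under the lip, the plate's -x edge against the lip's edge line at about (225,258)-(275,360), and the +x edge still raised, with no contact force. Next I swing the cover down.

Request:
send_rows(
  moves=[0,0.1,0,-0.25,0,0.027,0,0,0.18,0,-0.5,0,0.054,0,0,0.28,0,-0.75,0,0.08,0,0,0.38,0,-1.0,0,0.106,0,0,0.48,0,-1.22,0,0.133,0],
)

```text
time: 5.75
position: [0.575, 0.0048, 0.0968]
tool_rot: [0.725, 0.686, 0.047, 0.044]
ft_force: [-0.1, 0.4, -1.3]
grip_width: 0.014
grip_force: 40.0
```

Request:
send_rows(
  moves=[0,0.09,0,-0.23,0,0.026,0,0,0.18,0,-0.45,0,0.052,0,0,0.26,0,-0.67,0,0.078,0,0,0.33,0,-0.9,0,0.104,0,0,0.4,0,-1.1,0,0.13,0],
)

```text
time: 6.17
position: [0.5792, 0.0048, 0.0857]
tool_rot: [0.727, 0.687, -0.0, -0.0]
ft_force: [0.1, 0.4, -3.4]
grip_width: 0.0138
grip_force: 40.0
```

Request:
send_rows(
  moves=[0,0,0,0,0,0,0,0,0,0,0,0,0,0,0,0,0,0,0,0,0],
)

```text
time: 6.42
position: [0.5784, 0.005, 0.0858]
tool_rot: [0.727, 0.687, -0.0, -0.0]
ft_force: [0.1, -0.6, -1.5]
grip_width: 0.0142
grip_force: 40.0
```

```bash
python3 -c "
from r import *
todo(tcp(-70.5,60,0),Rt(BYAW,0))"
```

```text
shift cm [ 0.06 -0.06 -0.05] turn [-0.    -0.     0.003] t 6.4167 w 0.0142 F [ 0.1 -0.6 -1.5]
```

Request:
send_rows(
  moves=[0,0,0,-0.05,0,0,0,0,0,0,-0.1,0,0,0,0,0,0,-0.15,0,0,0,0,0,0,-0.15,0,0,0],
)

```text
time: 6.75
position: [0.5782, 0.0049, 0.0853]
tool_rot: [0.727, 0.687, -0.0, -0.0]
ft_force: [-1.9, 1.3, 4.3]
grip_width: 0.0137
grip_force: 40.0
```

Request:
send_rows(
  moves=[0.4,0,0,0.05,0,0,0,0.4,0,0,0.05,0,0,0,0.4,0,0,0.05,0,0,0,0.4,0,0,0.05,0,0,0,0.4,0,0,0.05,0,0,0],
)

```text
time: 7.17
position: [0.5786, 0.0048, 0.0848]
tool_rot: [0.727, 0.687, -0.0, -0.0]
ft_force: [-0.7, 0.7, -0.1]
grip_width: 0.0331
grip_force: 0.0
```

Request:
send_rows(
  moves=[0.4,0,0,1,0,0,0,0.4,0,0,3,0,0,0,0.4,0,0,6,0,0,0,0.4,0,0,10,0,0,0,0.4,0,0,13,0,0,0],
)

```text
time: 7.58
position: [0.5789, 0.0048, 0.2178]
tool_rot: [0.727, 0.687, 0.0, 0.0]
ft_force: [1.3, -0.7, 0.0]
grip_width: 0.0349
grip_force: 0.0
```

Request:
send_rows(
  moves=[0.4,0,4,1,0,0,0,0.4,0,8,1,0,0,0,0.4,0,12,1,0,0,0,0.4,0,16,1,0,0,0,0.4,0,20,1,0,0,0],
)

```text
time: 8.0
position: [0.5782, 0.2066, 0.2259]
tool_rot: [0.727, 0.687, 0.0, -0.0]
ft_force: [0.2, -0.3, 0.0]
grip_width: 0.0347
grip_force: 0.0
```

Request:
send_rows(
  moves=[0.4,-3,4,1,0,0,0,0.4,-6,6,1,0,0,0,0.4,-9,10,1,0,0,0,0.4,-9,10,1,0,0,0,0.4,-9,10,1,0,0,0],
)

```text
time: 8.42
position: [0.4858, 0.3073, 0.2356]
tool_rot: [0.725, 0.689, -0.0, -0.001]
ft_force: [0.6, -0.4, 0.7]
grip_width: 0.0349
grip_force: 0.0
```

```bash
python3 - <<'E'
from r import *
y=np.radians(BYAW); A=np.array([[np.cos(y),np.sin(y)],[-np.sin(y),np.cos(y)]])
for n,cr in(("top",(110,240,200,420)),("side",(120,260,230,430))):
    c=cams.camera(n); P=cloud(c); hsv=cv2.cvtColor(c["pixels"],cv2.COLOR_BGR2HSV)
    m=(hsv[...,1]<60)&(P[...,2]>.055)&(P[...,2]<.078); b=(P[...,:2]-BX)@A.T
    m&=(np.abs(b[...,0])<.08)&(np.abs(b[...,1])<.065)
    q=b[m]*1000; z=P[m][:,2]*1000
    if len(q)>20:
        print(n,len(q),cv2.minAreaRect(q.astype(np.float32)),"z",np.median(z))
        f=np.linalg.lstsq(np.c_[q,np.ones(len(q))],z,rcond=None)[0]; print("plane",f)
    cv2.imwrite(f"pics/{n}3.png",cv2.resize(c["pixels"][cr[0]:cr[1],cr[2]:cr[3]],None,fx=3.5,fy=3.5,interpolation=cv2.INTER_CUBIC))
E
```

```text
top 2562 ((10.433914184570312, 2.9393577575683594), (102.43148803710938, 125.66465759277344), 89.71187591552734) z 66.45526618381636
plane [-4.81450816e-03 -6.25974201e-03  6.64579567e+01]
side 1517 ((14.953689575195312, 8.391647338867188), (113.15882110595703, 121.03201293945312), 89.76339721679688) z 65.77292847087568
plane [-4.99205910e-04  4.76164602e-03  6.58477526e+01]
```

View pics/top3.png

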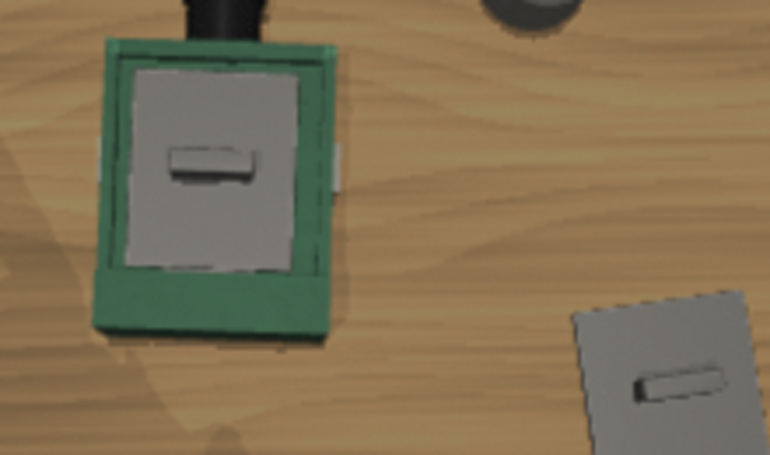

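View pics/side3.png

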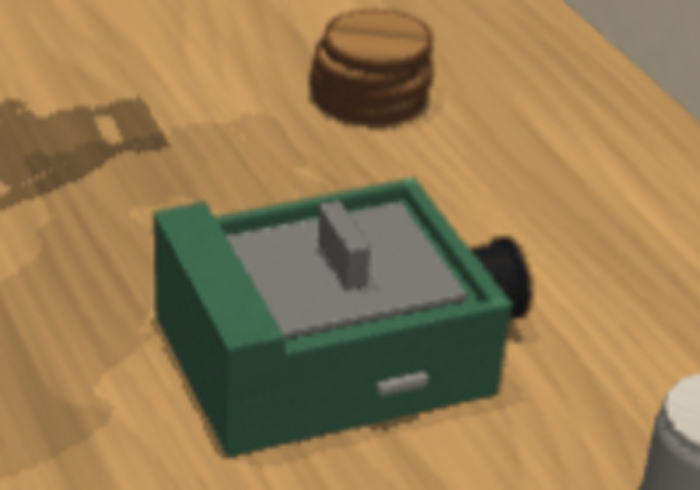

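The plate lies level, its top at about 66 mm in both views, with its origin near x=11, y=3 mm in the box frame. The top view shows it inside the rim at (133,70)-(292,270), with its inner edge at the lip. The plain cover has not been touched and the arm is clear.

```bash
python3 -c "
from h import *
print(workorder.hand_in())"
```

```text
the job is handed in; nothing more can be done
None
```

The tongued cover is hooked under the lip, lying flat and home inside the rim, and released; the plain cover was not moved, and the job was handed in at about 8.5 s (no verdict came back).

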